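Tip the die-cast housings over and set aside by date dial

TASK

Three finned aluminium housings stand on the rubber mat. Tip each one over on the mat so that it lies on its side and the date dial under its foot can be read; lay those whose raised black half-moon is on the finned side of the dial in the plain grey tray, and leave the others lying on the mat. Do not disturb the small brass nut and steel plug on the mat.

Things in the scene. Friction and masses are not known exactly. Their poses are not given: they have to be found in the camera images.
- housing1_center (a point): One of three alike bare aluminium housings, about 0.3 kg, upright blocks 50 x 52 x 84 mm (own x, y, z) standing on the mat at the start. This point: its centre, 42 mm above the foot; z runs from foot to head; the +x face is all fins (along z; they face away from the robot within 0.3 rad), the -x face is a plain grey cover. 
- housing1_foot (a point): Middle of that housing's foot (axes of the housing), level with the ends of its four 5 mm corner studs. In it, hidden while it stands, is a white round date dial, 41 mm across, carrying a raised black half-moon (half a 38 mm disc, 2 mm short of the stud ends).
- housing2_center (a point): One of three alike bare aluminium housings, about 0.3 kg, upright blocks 50 x 52 x 84 mm (own x, y, z) standing on the mat at the start. This point: its centre, 42 mm above the foot; z runs from foot to head; the +x face is all fins (along z; they face away from the robot within 0.3 rad), the -x face is a plain grey cover. 
- housing2_foot (a point): Like housing1_foot. The dial's angle differs each time and is not reported: look which half of the dial the half-moon fills, the half by the finned (+x) face or the half by the plain (-x) face. If it is split evenly between them (within 15 degrees), either verdict is right. The dial does not turn by itself.
- housing3_center (a point): One of three alike bare aluminium housings, about 0.3 kg, upright blocks 50 x 52 x 84 mm (own x, y, z) standing on the mat at the start. This point: its centre, 42 mm above the foot; z runs from foot to head; the +x face is all fins (along z; they face away from the robot within 0.3 rad), the -x face is a plain grey cover. 
- housing3_foot (a point): Like housing1_foot. A housing drawn or pushed near its head tips about its foot's edge, falls by itself once past about 31 degrees, and lies 50 mm high. Tipped towards the robot it lies fins up, its foot facing away from the robot, in view of the camera beyond the table.
- mat: Black rubber mat, 250 x 380 x 3 mm (x, y, z), fixed, non-slip; origin at the centre of its underside. The housings stand and are tipped on it.
- tray_in (a point): Centre of the inner floor of the set-aside tray, a plain undivided grey plastic tray, fixed: outside 295 x 118 mm (x, y), walls 4 mm thick and 22 mm high from the table, floor 4 mm above the table. It holds three lying housings in a row along its x. It stands to the left or to the right of the mat.
- casting: Fixed aluminium cavity casting with eight open cells, 270 x 118 x 26 mm (x, y, z), on the other side of the mat from the tray; not to be used. Origin at the centre of its underside.
- nut_center (a point): Small loose brass turned nut, 22 mm diameter, 20 mm high, standing on the mat behind the housings; this point is its centre. Leave alone.
- plug_center (a point): Small loose steel plug, 18 mm diameter, 18 mm high, standing on the mat behind the housings; this point is its centre. Leave alone.
Not all that is in view belongs to the job. Leave any orange or purple look-alike of the part that bears housing2_center alone.

How it is judged:
By the outcome, as a careful person would: the job done as asked, in the order asked, and still so for the second after the job is handed in, with the robot touching nothing.
It also fails if it takes over 72 s, if anything falls off the work surface, if the arm or the gripper's body presses on something with over 40 N, if the wrist force passes 120 N, or if a joint passes its speed limit or range.

ROBOT

A 6-joint arm with a two-finger parallel gripper is mounted at the origin on the work surface. World frame = base frame: x ahead of the robot, y to its left, z up, the work surface at z = 0. Lengths are in mm, angles in rad, forces in N, time in s.
With the tool pointing down it reaches from about 400 to 925 mm from the base axis. Payload 12.5 kg.
Tool frame: the origin (TCP) lies at the very end of the fingers, on their centre line; the grasp point (between the pads) lies env.grip_point_offset behind it (env.grip_point_offset is the distance from the TCP to the grasp point, in mm); y points along the fingers, z is the direction in which the jaws open and shut, and the axes are right-handed (so a half turn about y gives the same grasp; the last joint's range is limited). The gripper opens to 95 mm and grips with 3 to 60 N. Pads are 20 mm wide; open, the fingers measure 119 mm over their backs; the gripper's body (75 mm by 180 mm) begins 59 mm behind the grasp point.
Start: joints at [-1.335, 0.491, 1.559, -0, 1.092, -0.106], TCP at [209.513, -588.856, 214.661] pointing down, gripper open.
Joint ranges: [-3.1, 3.1], [-0.84, 2.19], [0.05, 2.79], [-1.13, 4.28], [0.06, 2.93], [-2.69, 2.69]. Speed limits (rad/s): [2.22, 2.22, 2.79, 3.14, 3.14, 3.14].

INTERFACE

Orientations are given as [roll, pitch, yaw] about the fixed x, y, z axes, in that order (R = Rz(yaw) Ry(pitch) Rx(roll)).
In Python, from cell import readout, read_camera, env, nets gives the robot as it stands.
- The arm moves only by the tool apply_moves, never from a script. Its argument "increments" is a list of rows, each a list of 3 entries, a list of its own where there are three numbers: the shift along the tool's x, y, z in cm, then the turn, a rotation vector about the tool's x, y, z in degrees, then the finger opening in cm, from 0 to 9.51. A call has exactly 5 rows; each row shifts and turns the pose as measured when the row begins, along the tool's axes as they then stand; what a row does not reach is not made up. A row lasts 1/8 s, in which the tool goes at most 62.5 mm and 10.7 degrees, less where a joint would pass 70% of its speed; a pose out of reach is approached as far as the arm can. A call with a gripper value outside its range is refused whole. The fingers move at their own pace and stop on an object; the grip force is fixed at half the most. Time passes only in rows, so rows that do not move let the fingers close, or fill a call up. It gives the time, the measured TCP pose, the force and the opening at its end, in the units of the state.
- readout.state(): the state, without advancing time (a new reading comes with each control period).
- read_camera(name): name is "side" or "top"; returns a dict with "img" (400x640x3 uint8, red, green, blue), "vfov" (degrees; the focal length in pixels is half the picture's height over the tangent of half this angle, whatever the lens; pixels are square), "cx", "cy" (the principal point, pixels), "distortion" ([k1, k2, p1, p2, k3] as OpenCV has them; the pictures are not rectified), "rvec" (rotation vector, rad) and "tvec" (3), from world to camera coordinates, as OpenCV has them. Camera axes: x right, y down, z forward; pixel columns grow to the right and rows downward; lengths in mm; the calibration is good to about 2 mm. A picture is of the moment at which its call begins. There is no depth.
- env.job_done(): hands the job in, once; it reports no verdict.
Trained networks look in a picture, given as the dict that the camera call returned (one of the last four; its "shot" number tells which), for a name from the list of things; names that differ only in an ending like _2 or _b are one class to them, and where a whole thing is asked for, a point or a joint stands for the part that bears it (a point fixed in the world has none). Each returns a list of dicts, best first, with "confidence" (0 to 1); they miss things now and then, are a little off and sometimes report something else, mostly with a low value. They report only what shows in the picture. A call takes as long as a camera call. They do not tell look-alikes from the thing itself.
- nets.look_for(picture, thing): "point" ([x, y, z] in mm, in the coordinates of the camera as it stood for that picture, good to about 4 mm: the middle of the surface that is visible of it).
- nets.mark_of(picture, thing): "point" ([x, y, z] in mm, in the coordinates of the camera as it stood for that picture, good to about 4 mm: a listed point, or the origin of a listed thing).
The state is a dict: "t": time; "joints": joint angles; "qvel": joint speeds; "tau": joint torques, N m; "eef_pos": TCP position; "tcp_rot": TCP orientation; "ft_force": force on the tool from outside, world axes, zero at the start; "moment": the same for the moment, N m; "opening": opening from 0.0 (shut) to 1.0 (fully open).
Only numpy, scipy, OpenCV 4.12 (cv2) and the standard library are available. Lean on these libraries where they do the work, as an engineer would, in place of code of your own. Each camera call takes 0.05 s, during which the arm holds its last target. There are 200 camera calls.

## Working session

There is one attempt and no reset: what is moved stays moved. The work goes in short steps, Python scripts to look and compute and a tool call to move; the robot and the scene stay as the last step left them, time stands still between calls to the robot, and variables do not carry over. Pictures are saved under pics/ and viewed, about 8 in all and at most 12, crops included, and the job is handed in when it is done.

Besides the shell and the picture viewer there is one more tool, called after "Emit:" in YAML: its name, and indented under it one key for each argument. apply_moves: Moves the arm, as the interface text tells. Its arguments: {"type":"object","properties":{"increments":{"type":"array"}},"required":["increments"]}

```bash
mkdir -p pics
cat > h.py <<'E'
import numpy as np, cv2, sys
sys.path.insert(0,'.')
from cell import readout, read_camera, env, nets
from scipy.spatial.transform import Rotation as R
def cam(n,save=None):
    p=read_camera(n)
    if save: cv2.imwrite('pics/'+save,p['img'][:,:,::-1])
    return p
def w(p,pt): 
    M=cv2.Rodrigues(np.array(p['rvec'],float))[0]; return M.T@(np.array(pt)-np.array(p['tvec']))
def K(p):
    f=200/np.tan(np.radians(p['vfov'])/2); return np.array([[f,0,p['cx']],[0,f,p['cy']],[0,0,1]])
def proj(p,X): return cv2.projectPoints(np.array(X,float).reshape(-1,1,3),np.array(p['rvec'],float),np.array(p['tvec'],float),K(p),np.array(p['distortion'],float))[0].reshape(-1,2)
def ray(p,uv,z):
    u=cv2.undistortPoints(np.array([[uv]],float),K(p),np.array(p['distortion'],float)).ravel()
    M=cv2.Rodrigues(np.array(p['rvec'],float))[0]; c=-M.T@np.array(p['tvec'],float); d=M.T@np.array([u[0],u[1],1]); return c+d*(z-c[2])/d[2]
def find(p,names,f=nets.mark_of):
    for n in names:
        for r in f(p,n): 
            X=w(p,r['point']); print(n,round(r['confidence'],2),X.round(),proj(p,X)[0].round())
E
python3 - <<'E'
from h import *
s=readout.state(); print({k:np.round(v,3) for k,v in s.items()}, env.grip_point_offset)
print(R.from_euler('xyz',s['tcp_rot']).as_matrix().round(2))
t=cam('top','t0.png'); d=cam('side','s0.png')
for p in (t,d):
    print('--'); find(p,['housing1_center','mat','tray_in','casting','nut_center','plug_center'])
cv2.imwrite('pics/a0.png',cv2.resize(np.vstack([t['img'],d['img']]),(480,600))[:,:,::-1])
E
```

```text
{'t': np.float64(0.0), 'joints': array([-1.335,  0.492,  1.559, -0.   ,  1.092, -0.106]), 'qvel': array([-0.002,  0.001,  0.   , -0.   ,  0.001, -0.   ]), 'tau': array([-2.0000e-03, -6.1266e+01, -2.5818e+01,  6.9000e-02,  4.8000e-02,
       -0.0000e+00]), 'eef_pos': array([ 209.439, -588.615,  214.079]), 'tcp_rot': array([-1.572,  0.   , -2.8  ]), 'ft_force': array([-0.438, -0.029,  0.046]), 'moment': array([-0.009, -0.04 ,  0.083]), 'opening': np.float64(1.001)} 18.8
[[-0.94 -0.    0.34]
 [-0.34  0.   -0.94]
 [-0.   -1.   -0.  ]]
--
housing1_center 0.82 [ 566. -126.   44.] [378. 167.]
mat 0.97 [553.  -5.   2.] [330. 175.]
tray_in 0.81 [ 492. -311.    4.] [449. 200.]
casting 0.56 [527. 295.  -2.] [215. 183.]
nut_center 0.46 [654.  48.  14.] [310. 136.]
nut_center 0.44 [576. 115.  40.] [282. 162.]
plug_center 0.52 [654. -59.  14.] [351. 137.]
--
housing1_center 0.59 [ 561. -123.   44.] [284. 162.]
mat 0.66 [551.  -1.  -7.] [287. 221.]
tray_in 0.96 [ 495. -303.    2.] [317. 128.]
casting 0.74 [526. 297.  -5.] [293. 367.]
casting 0.66 [555.   2.  49.] [283. 201.]
nut_center 0.5 [655.  46.  10.] [229. 233.]
plug_center 0.5 [654. -57.  11.] [237. 195.]
plug_center 0.25 [556.  -2.   4.] [284. 217.]
```

View pics/t0.png

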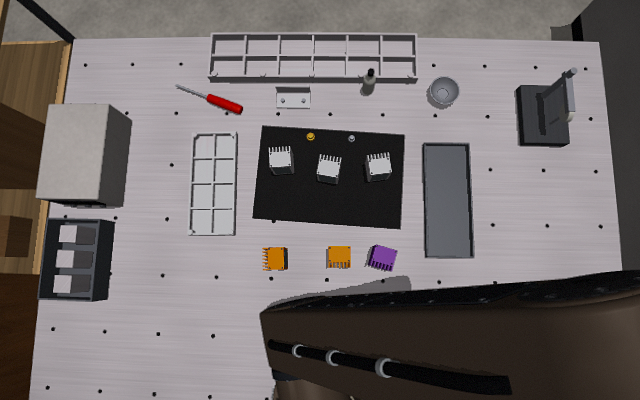

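View pics/s0.png

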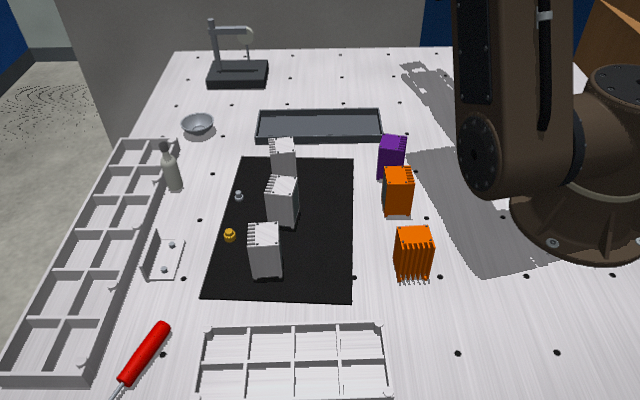

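The top view shows three housings on the mat at (281,160), (329,169) and (379,167). The tray is to the right at (448,200), and the nut and plug are at (310,136) and (351,138). The side view agrees, and the orange and purple look-alikes stand off the mat. Next I fit x, y and yaw for each housing by silhouette.

```bash
cat >> h.py <<'E'
from scipy.optimize import minimize
def corners(x,y,yaw,L=(50,52,84),z0=3):
    c=np.array([[a*L[0]/2,b*L[1]/2,c*L[2]] for a in(-1,1) for b in(-1,1) for c in(0,1)])
    return c@R.from_euler('z',yaw).as_matrix().T+[x,y,z0]
def fit(p,mask,x,y,yaw=0,L=(50,52,84),r=60):
    S=8
    u0=(proj(p,[[x,y,30]])[0]-r/2).astype(int); m=cv2.resize(mask[u0[1]:u0[1]+r,u0[0]:u0[0]+r].astype(np.float32),None,fx=S,fy=S,interpolation=cv2.INTER_LINEAR)>.5
    def cost(v):
        q=(proj(p,corners(*v,L=L))-u0+.5)*S; im=np.zeros(m.shape,np.uint8)
        cv2.fillConvexPoly(im,cv2.convexHull(q.astype(np.int32)),1); im=im>0
        return 1-(im&m).sum()/(im|m).sum()
    best=min((minimize(cost,[x,y,yaw+a],method='Nelder-Mead',options=dict(initial_simplex=np.array([[x,y,yaw+a],[x+6,y,yaw+a],[x,y+6,yaw+a],[x,y,yaw+a+.15]]))) for a in(-.2,0,.2)),key=lambda s:s.fun)
    return best.x,best.fun
E
python3 - <<'E'
from h import *
p=cam('top'); s=cam('side')
print('campos',w(p,[0,0,0]).round(),w(s,[0,0,0]).round())
g=p['img'].max(2); 
for uv in [(281,155),(329,164),(379,162)]:
    X=ray(p,uv,87)
    for th in(60,90):
        m=(g>th); o=np.zeros_like(m); u,v=uv; o[v-22:v+26,u-19:u+20]=m[v-22:v+26,u-19:u+20]
        n,l=cv2.connectedComponents(o.astype(np.uint8)); o=l==l[v,u]
        print(uv,th,[np.round(a,2) for a in fit(p,o,X[0],X[1])],o.sum())
c=p['img'][120:200,255:415]; c2=s['img'][125:290,210:310]
cv2.imwrite('pics/c1.png',np.hstack([cv2.resize(c,(800,400),interpolation=2)])[:,:,::-1])
for nm in [(274,258),(338,258),(381,257)]: print('decoy',ray(p,nm,87).round())
for nm in [(262,127),(404,136),(400,228),(253,218)]: print('matcorner',ray(p,nm,3).round())
for nm in [(423,144),(467,144),(473,256),(426,256)]: print('tray',ray(p,nm,22).round())
E
```

```text
campos [ 325.  -23. 1024.] [474. 623. 626.]
(281, 155) 60 [array([5.8018e+02, 1.1697e+02, 1.0000e-01]), np.float64(0.33)] 448
(281, 155) 90 [array([5.8208e+02, 1.1781e+02, 1.3000e-01]), np.float64(0.42)] 380
(329, 164) 60 [array([ 5.6099e+02, -2.6900e+00, -1.5000e-01]), np.float64(0.32)] 421
(329, 164) 90 [array([ 5.6087e+02, -3.2800e+00, -1.3000e-01]), np.float64(0.38)] 377
(379, 162) 60 [array([ 5.6667e+02, -1.2500e+02,  1.3000e-01]), np.float64(0.29)] 475
(379, 162) 90 [array([ 5.6946e+02, -1.2584e+02,  7.0000e-02]), np.float64(0.4)] 399
decoy [335. 119.  87.]
decoy [338. -30.  87.]
decoy [ 343. -129.   87.]
matcorner [681. 178.   3.]
matcorner [ 661. -199.    3.]
matcorner [ 418. -186.    3.]
matcorner [436. 190.   3.]
tray [ 634. -244.   22.]
tray [ 636. -358.   22.]
tray [ 350. -363.   22.]
tray [ 348. -247.   22.]
```

View pics/c1.png

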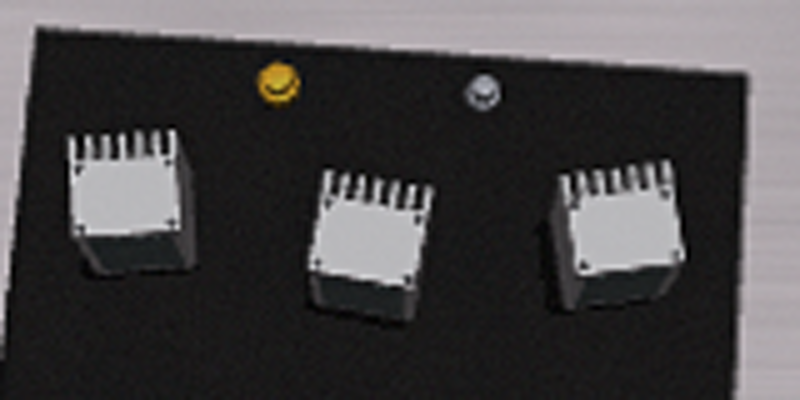

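The crop shows the three heads with their fins towards +x. I read the head corners off it by hand and compute each pose from those.

```bash
cat > poses.py <<'E'
from h import *
p=cam('top')
for n,q in dict(L=[(68,138),(176,130),(182,228),(78,238)],M=[(324,170),(434,186),(411,290),(314,272)],R=[(558,175),(672,160),(686,260),(580,276)]).items():
    X=np.array([ray(p,(255+(a+.5)/5-.5,120+(b+.5)/5-.5),87) for a,b in q])[:,:2]
    # corners order: +x+y, +x-y, -x-y, -x+y
    T=np.array([[25,26],[25,-26],[-25,-26],[-25,26.]]); c=X.mean(0); Y=X-c
    th=np.arctan2((T[:,0]*Y[:,1]-T[:,1]*Y[:,0]).sum(),(T*Y).sum())
    print(n,c.round(1),th.round(3),[np.linalg.norm(X[i]-X[(i+1)%4]).round(1) for i in range(4)])
find(p,['housing1_center','housing2_center','housing3_foot'])
E
python3 poses.py
```

```text
L [578.1 114.7] 0.11 [np.float64(52.6), np.float64(49.0), np.float64(50.3), np.float64(50.2)]
M [557.1  -3.9] -0.143 [np.float64(53.5), np.float64(52.2), np.float64(47.1), np.float64(50.5)]
R [ 564.9 -124.9] 0.166 [np.float64(55.3), np.float64(49.6), np.float64(51.1), np.float64(50.6)]
housing1_center 0.71 [ 567. -125.   46.] [377. 166.]
housing1_center 0.66 [653.  50.  12.] [309. 137.]
housing2_center 0.91 [339. -31.  39.] [339. 258.]
housing2_center 0.84 [563.  -4.  44.] [329. 167.]
housing2_center 0.71 [ 346. -131.   40.] [380. 256.]
housing2_center 0.65 [334. 121.  42.] [276. 259.]
housing2_center 0.34 [553.  -4.  -1.] [329. 175.]
housing3_foot 0.92 [576. 117.   0.] [283. 166.]
housing3_foot 0.66 [ 566. -128.   44.] [379. 167.]
housing3_foot 0.16 [558.  -0.  45.] [327. 169.]
```

```bash
cat >> h.py <<'E'
def plan(*wps):
    """wps: (x,y,z,yaw_deg) tool-down targets in turn; prints totals in tool axes (cm, deg)"""
    s=readout.state(); P=np.array(s['eef_pos']); M=R.from_euler('xyz',s['tcp_rot'])
    print('at',s['t'].round(2),P.round(1),np.degrees(s['tcp_rot']).round(1),'F',np.round(s['ft_force'],1),'open',round(float(s['opening']),3))
    for x,y,z,yw in wps:
        N=R.from_euler('xyz',[-90,0,yw],degrees=True)
        rv=np.degrees((M.inv()*N).as_rotvec()); d=N.inv().apply(np.array([x,y,z])-P)/10
        print('turn first',rv.round(2),'then shift cm',d.round(2),'rows>=',np.ceil(np.linalg.norm(d)/6))
        P=np.array([x,y,z]);M=N
def off(c,th,a,z,b=0):  # point a mm along housing +x, b along +y
    return (c[0]+a*np.cos(th)-b*np.sin(th),c[1]+a*np.sin(th)+b*np.cos(th),z,np.degrees(th)-180)
L,M_,R_=((578.1,114.7),.11),((557.1,-3.9),-.143),((564.9,-124.9),.166)
E
python3 - <<'E'
from h import *
plan(off(*R_,52,180),off(*R_,52,73),off(*R_,-15,73),off(*R_,-15,130),off(*M_,52,130),off(*M_,52,73),off(*M_,-15,73))
E
```

```text
Traceback (most recent call last):
  File "h.py", line 37, in plan
    print('at',s['t'].round(2),P.round(1),np.degrees(s['tcp_rot']).round(1),'F',np.round(s['ft_force'],1),'open',round(float(s['opening']),3))
               ^^^^^^^^^^^^
AttributeError: 'float' object has no attribute 'round'
```

```bash
sed -i "s/s\['t'\].round(2)/round(float(s['t']),2)/" h.py
python3 - <<'E'
from h import *
plan(off(*R_,52,180),off(*R_,52,73),off(*R_,-15,73),off(*R_,-15,130),off(*M_,52,130),off(*M_,52,73),off(*M_,-15,73))
E
```

```text
at 1.0 [ 209.5 -588.9  214.7] [ -90.    -0.  -160.4] F [-0.2  0.3  0.4] open 1.0
turn first [-1.000e-02  1.007e+01  0.000e+00] then shift cm [-47.92   3.47 -39.89] rows>= 11.0
turn first [0. 0. 0.] then shift cm [ 0.  10.7 -0. ] rows>= 2.0
turn first [0. 0. 0.] then shift cm [ 6.7 -0.   0. ] rows>= 2.0
turn first [0. 0. 0.] then shift cm [ 0.  -5.7  0. ] rows>= 1.0
turn first [ 0.  17.7 -0. ] then shift cm [ -4.13  -0.   -12.32] rows>= 3.0
turn first [0. 0. 0.] then shift cm [ 0.   5.7 -0. ] rows>= 1.0
turn first [0. 0. 0.] then shift cm [ 6.7  0.  -0. ] rows>= 2.0
```

Emit:
apply_moves:
  increments:
    - [[0, 0, 0], [0, 10, 0], 0]
    - [[-4, 0.2, -3.3], [0, 0, 0], 0]
    - [[-4, 0.2, -3.3], [0, 0, 0], 0]
    - [[-4, 0.2, -3.3], [0, 0, 0], 0]
    - [[-4, 0.2, -3.3], [0, 0, 0], 0]

```text
t: 1.62
eef_pos: [347.7, -431.2, 206.0]
tcp_rot: [-1.57, 0.0, -2.986]
ft_force: [0.6, -0.8, 0.6]
opening: 0.531
```

Emit:
apply_moves:
  increments:
    - [[-4, 0.2, -3.3], [0, 0, 0], 0]
    - [[-4, 0.2, -3.3], [0, 0, 0], 0]
    - [[-4, 0.2, -3.3], [0, 0, 0], 0]
    - [[-4, 0.2, -3.3], [0, 0, 0], 0]
    - [[-4, 0.2, -3.3], [0, 0, 0], 0]

```text
t: 2.25
eef_pos: [524.9, -230.5, 196.4]
tcp_rot: [-1.568, 0.002, -2.987]
ft_force: [0.3, -1.0, -0.6]
opening: 0.023
```

Run:
```python
from h import *
plan(off(*R_,52,180),off(*R_,52,73))
```

```text
at 2.25 [ 524.9 -230.5  196.4] [-8.980e+01  1.000e-01 -1.711e+02] F [ 0.3 -1.  -0.6] open 0.023
turn first [-0.17 -0.63 -0.1 ] then shift cm [-10.89   1.64  -9.76] rows>= 3.0
turn first [0. 0. 0.] then shift cm [ 0.  10.7 -0. ] rows>= 2.0
```

Emit:
apply_moves:
  increments:
    - [[-3.7, 0.5, -3.3], [0, -0.6, 0], 0]
    - [[-3.6, 0.5, -3.2], [0, 0, 0], 0]
    - [[-3.6, 0.6, -3.2], [0, 0, 0], 0]
    - [[0, 5, 0], [0, 0, 0], 0]
    - [[0, 0, 0], [0, 0, 0], 0]

```text
t: 2.88
eef_pos: [622.1, -109.9, 129.4]
tcp_rot: [-1.567, 0.004, -2.971]
ft_force: [-0.1, -0.3, 0.6]
opening: 0.007
```

Run:
```python
from h import *
plan(off(*R_,52,73),off(*R_,-15,73))
```

```text
at 2.88 [ 622.1 -109.9  129.4] [ -89.8    0.2 -170.2] F [-0.1 -0.3  0.6] open 0.007
turn first [-0.23  0.27 -0.2 ] then shift cm [0.69 5.64 0.54] rows>= 1.0
turn first [0. 0. 0.] then shift cm [ 6.7 -0.   0. ] rows>= 2.0
```

Emit:
apply_moves:
  increments:
    - [[0.4, 5.6, 0.5], [0, 0, 0], 0]
    - [[0.3, 0, 0], [0, 0, 0], 0]
    - [[1.0, 0, 0], [0, 0, 0], 0]
    - [[1.0, 0, 0], [0, 0, 0], 0]
    - [[1.0, 0, 0], [0, 0, 0], 0]

```text
t: 3.5
eef_pos: [589.7, -124.0, 83.2]
tcp_rot: [-1.56, 0.016, -2.972]
ft_force: [1.7, 1.1, 0.8]
opening: 0.008
```

Emit:
apply_moves:
  increments:
    - [[1, 0, 0], [0, 0, 0], 0]
    - [[1.0, 0, 0], [0, 0, 0], 0]
    - [[1.0, 0, 0], [0, 0, 0], 0]
    - [[0.7, 0, 0], [0, 0, 0], 0]
    - [[0, 0, 0], [0, 0, 0], 0]

```text
t: 4.12
eef_pos: [549.7, -130.9, 83.9]
tcp_rot: [-1.56, 0.017, -2.973]
ft_force: [0.7, 0.2, -0.1]
opening: 0.002
```

Run:
```python
from h import *
plan(off(*R_,-15,73),off(*R_,-15,130),off(*M_,52,130),off(*M_,52,73),off(*M_,-15,73))
cam('side','s1.png')
```

```text
at 4.12 [ 549.7 -130.9   83.9] [ -89.4    1.  -170.3] F [ 0.7  0.2 -0.1] open 0.002
turn first [-0.61  0.15 -0.97] then shift cm [-0.09  1.09 -0.34] rows>= 1.0
turn first [0. 0. 0.] then shift cm [ 0.  -5.7  0. ] rows>= 1.0
turn first [ 0.  17.7 -0. ] then shift cm [ -4.13  -0.   -12.32] rows>= 3.0
turn first [0. 0. 0.] then shift cm [ 0.   5.7 -0. ] rows>= 1.0
turn first [0. 0. 0.] then shift cm [ 6.7  0.  -0. ] rows>= 2.0
```

View pics/s1.png

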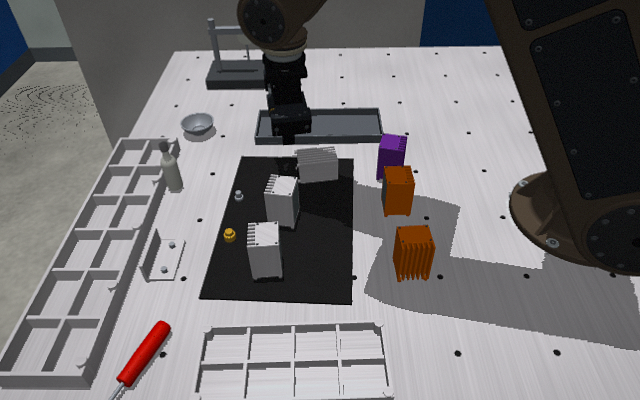

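R is tipped and lies at (318,163). Next is the middle housing.

Emit:
apply_moves:
  increments:
    - [[0, -5, 0], [0, 0, 0], 0]
    - [[0, -0.5, 0], [0, 9, 0], 0]
    - [[0, 0, 0], [-0.6, 8.8, -1], 0]
    - [[-2.2, 0, -5.5], [0, 0, 0], 0]
    - [[-2, 0, -5.5], [0, 0, 0], 0]

```text
t: 4.8
eef_pos: [609.3, -28.9, 141.1]
tcp_rot: [-1.575, 0.001, 2.983]
ft_force: [0.7, 0.1, 0.3]
opening: 0.002
```

Run:
```python
from h import *
plan(off(*M_,52,130),off(*M_,52,73),off(*M_,-15,73))
```

```text
at 4.8 [609.3 -28.9 141.1] [-9.020e+01  1.000e-01  1.709e+02] F [0.7 0.1 0.3] open 0.002
turn first [ 0.24 -0.87 -0.08] then shift cm [ 0.32  1.11 -1.73] rows>= 1.0
turn first [0. 0. 0.] then shift cm [ 0.   5.7 -0. ] rows>= 1.0
turn first [0. 0. 0.] then shift cm [ 6.7  0.  -0. ] rows>= 2.0
```

Emit:
apply_moves:
  increments:
    - [[0.2, 1.5, -1.7], [0, -0.8, 0], 0]
    - [[0, 5.2, -0.1], [0, 0, 0], 0]
    - [[0.2, 0.6, 0], [0, 0, 0], 0]
    - [[1.0, 0, 0], [0, 0, 0], 0]
    - [[1.0, 0, 0], [0, 0, 0], 0]

```text
t: 5.42
eef_pos: [589.3, -4.5, 67.5]
tcp_rot: [-1.575, 0.004, 3.003]
ft_force: [2.2, -1.1, 1.9]
opening: 0.004
```

Emit:
apply_moves:
  increments:
    - [[1, 0, 0], [0, 0, 0], 0]
    - [[1.0, 0, 0], [0, 0, 0], 0]
    - [[1.0, 0, 0], [0, 0, 0], 0]
    - [[1, 0, 0], [0, 0, 0], 0]
    - [[0.8, 0, 0], [0, 0, 0], 0]

```text
t: 6.05
eef_pos: [538.6, 2.0, 70.1]
tcp_rot: [-1.575, 0.008, 3.002]
ft_force: [-0.3, 0.2, -0.1]
opening: 0.005
```

Emit:
apply_moves:
  increments:
    - [[0, 0, 0], [0, 0, 0], 0]
    - [[0, 0, 0], [0, 0, 0], 0]
    - [[0, -5, 0], [0, 0, 0], 0]
    - [[0, -1, 0], [0, -7, 0], 0]
    - [[0, 0, 0], [0, -7, 0], 0]

```text
t: 6.68
eef_pos: [538.6, 1.8, 131.3]
tcp_rot: [-1.573, 0.008, -3.031]
ft_force: [0.4, 0.4, -0.9]
opening: 0.002
```

Run:
```python
from h import *
plan(off(*L,52,130),off(*L,52,73),off(*L,-15,73))
cam('side','s2.png')
```

```text
at 6.67 [538.6   1.8 131.3] [ -90.1    0.5 -173.6] F [ 0.4  0.4 -0.9] open 0.002
turn first [ 0.13  0.05 -0.46] then shift cm [-10.37   0.13 -10.79] rows>= 3.0
turn first [0. 0. 0.] then shift cm [ 0.   5.7 -0. ] rows>= 1.0
turn first [0. 0. 0.] then shift cm [ 6.7 -0.  -0. ] rows>= 2.0
```

View pics/s2.png

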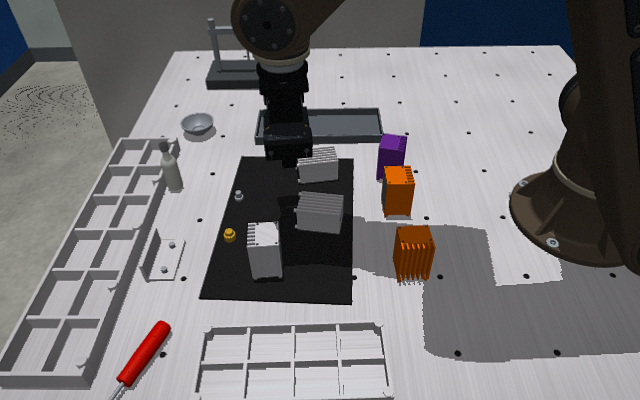

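M is also down, at (320,212). Now L.

Emit:
apply_moves:
  increments:
    - [[-5.3, 0, -2.8], [0, 0, 0], 0]
    - [[-5.3, 0, -2.8], [0, 0, 0], 0]
    - [[0, 0, -2.8], [0, 0, 0], 0]
    - [[0, 0, -2.8], [0, 0, 0], 0]
    - [[0, 0, 0], [0, 0, 0], 0]

```text
t: 7.35
eef_pos: [634.8, 128.4, 130.5]
tcp_rot: [-1.573, 0.007, -3.036]
ft_force: [-0.9, -1.4, 0.5]
opening: 0.001
```

Run:
```python
from h import *
plan(off(*L,52,130),off(*L,52,73),off(*L,-15,73))
```

```text
at 7.35 [634.8 128.4 130.5] [ -90.1    0.4 -174. ] F [-0.9 -1.4  0.5] open 0.001
turn first [ 0.13 -0.27 -0.37] then shift cm [0.59 0.05 0.74] rows>= 1.0
turn first [0. 0. 0.] then shift cm [ 0.   5.7 -0. ] rows>= 1.0
turn first [0. 0. 0.] then shift cm [ 6.7 -0.  -0. ] rows>= 2.0
```

Emit:
apply_moves:
  increments:
    - [[0.3, 0.5, 0.7], [0, -0.3, 0], 0]
    - [[0, 5.0, 0], [0, 0, 0], 0]
    - [[0.3, 0.3, 0], [0, 0, 0], 0]
    - [[1.0, 0, 0], [0, 0, 0], 0]
    - [[1.0, 0, 0], [0, 0, 0], 0]

```text
t: 7.98
eef_pos: [610.3, 114.1, 73.2]
tcp_rot: [-1.572, 0.01, -3.036]
ft_force: [1.4, 0.7, 1.4]
opening: 0.002
```

Emit:
apply_moves:
  increments:
    - [[1, 0, 0], [0, 0, 0], 0]
    - [[1.0, 0, 0], [0, 0, 0], 0]
    - [[1.0, 0, 0], [0, 0, 0], 0]
    - [[1, 0, 0], [0, 0, 0], 0]
    - [[0.8, 0, 0], [0, 0, 0], 0]

```text
t: 8.6
eef_pos: [559.4, 108.7, 75.4]
tcp_rot: [-1.572, 0.013, -3.036]
ft_force: [-0.3, 0.0, -0.3]
opening: 0.004
```

Emit:
apply_moves:
  increments:
    - [[0, 0, 0], [0, 0, 0], 0]
    - [[0, -5, 0], [0, 0, 0], 0]
    - [[0, -5, 0], [0, 0, 0], 0]
    - [[0, -5, 0], [0, 0, 0], 0]
    - [[0, -5, 0], [0, 0, 0], 0]

```text
t: 9.22
eef_pos: [556.0, 107.9, 277.2]
tcp_rot: [-1.573, 0.005, -3.036]
ft_force: [0.1, 0.7, -0.3]
opening: 0.007
```

Run:
```python
from h import *
plan()
s=cam('side','s3.png'); t=cam('top','t3.png')
find(s,['housing1_foot','housing2_center'])
a=s['img'][130:290,210:370]; b=t['img'][120:240,250:410]
cv2.imwrite('pics/c3.png',np.hstack([cv2.resize(a,(600,600),interpolation=2)])[:,:,::-1])
cv2.imwrite('pics/c4.png',cv2.resize(b,(800,600),interpolation=2)[:,:,::-1])
```

```text
at 9.22 [556.  107.9 277.2] [ -90.1    0.3 -173.9] F [ 0.1  0.7 -0.3] open 0.007
housing1_foot 0.87 [ 542. -125.   25.] [294. 168.]
housing2_center 0.96 [341. -32.  43.] [397. 190.]
housing2_center 0.95 [489.  13.  31.] [319. 212.]
housing2_center 0.77 [339. 126.  44.] [410. 253.]
housing2_center 0.71 [651. -62.  13.] [238. 193.]
housing2_center 0.66 [ 343. -134.   42.] [390. 157.]
```

View pics/c3.png

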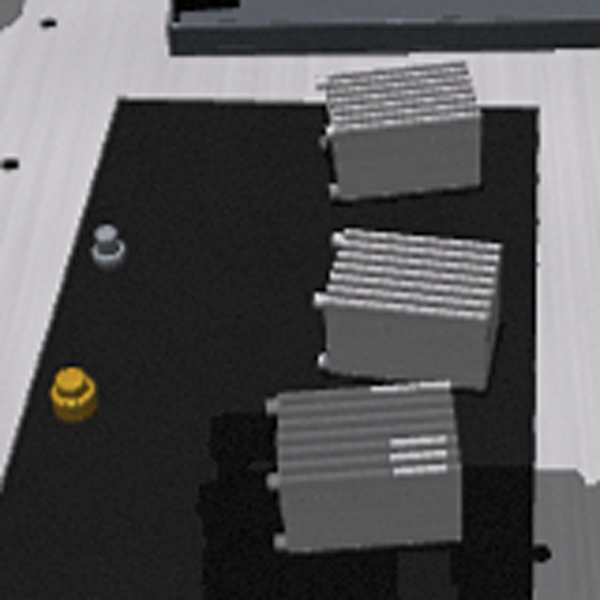

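View pics/c4.png

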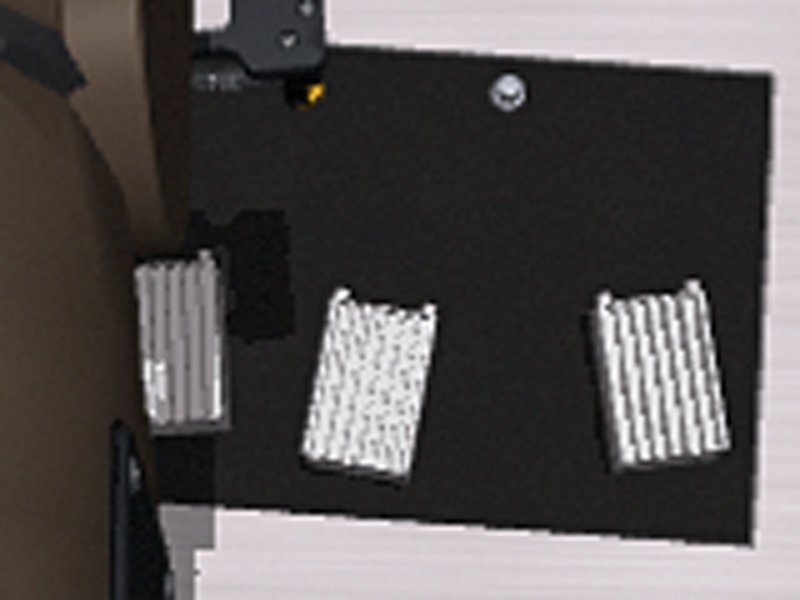

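All three lie fins up: the side crop shows R at (400,130), M at (410,300) and L at (365,470). Nut and plug are untouched. The feet face +x and neither camera sees them, so I'll lift each housing and turn its foot towards the side camera. First, the lying poses.

```bash
cat >> h.py <<'E'
def lie(p,q,o,k,z=53):
    X=np.array([ray(p,(o[0]+(a+.5)/k-.5,o[1]+(b+.5)/k-.5),z) for a,b in q])[:,:2]
    T=np.array([[42,26],[42,-26],[-42,-26],[-42,26.]]); c=X.mean(0); Y=X-c
    th=np.arctan2((T[:,0]*Y[:,1]-T[:,1]*Y[:,0]).sum(),(T*Y).sum())
    print(c.round(1),th.round(3),[np.linalg.norm(X[i]-X[(i+1)%4]).round(1) for i in range(4)])
    return c,th
E
python3 - <<'E'
from h import *
t=cam('top'); s=cam('side')
r=lie(t,[(600,300),(698,285),(728,450),(620,470)],(250,120),5)
m=lie(t,[(337,293),(437,307),(408,478),(304,462)],(250,120),5)
for q in ([(275,398),(272,480),(460,467),(449,383)],): lie(s,[q[1],q[0],q[3],q[2]],(210,130),3.75)
lie(s,[(330,132),(322,84),(465,65),(480,118)],(210,130),3.75)
lie(s,[(320,300),(340,238),(500,243),(495,320)],(210,130),3.75)
print([off(*x,-67,0) for x in (L,M_,R_)])
print(np.round(readout.state()['joints'],2))
E
```

```text
[ 494.1 -134.7] 0.157 [np.float64(48.9), np.float64(83.0), np.float64(53.5), np.float64(84.7)]
[487.3   7.1] -0.149 [np.float64(49.9), np.float64(86.0), np.float64(51.3), np.float64(85.5)]
[508.2 112.8] 0.082 [np.float64(48.0), np.float64(79.0), np.float64(50.0), np.float64(81.3)]
[ 494.8 -127.4] 0.159 [np.float64(42.9), np.float64(80.6), np.float64(48.4), np.float64(80.8)]
[486.8  12. ] -0.122 [np.float64(44.9), np.float64(79.4), np.float64(54.1), np.float64(84.4)]
[(np.float64(511.50494143690133), np.float64(107.34485384390929), 0, np.float64(-173.69746425356095)), (np.float64(490.7838749276235), np.float64(5.648379725635083), 0, np.float64(-188.19329647037077)), (np.float64(498.82100814114904), np.float64(-135.9709906927028), 0, np.float64(-170.48890060082834))]
[0.07 0.35 1.63 0.   1.16 1.54]
```

```bash
cat >> h.py <<'E'
RL,ML,LL=((495,-134),.16),((488,7.5),-.147),((509,109),.1)
E
python3 - <<'E'
from h import *
plan(off(*LL,0,80),off(*LL,0,12),off(*LL,0,120))
E
```

```text
at 9.53 [555.6 107.9 274.3] [ -90.1    0.2 -173.9] F [ 0.2  0.3 -0.3] open 0.006
turn first [ 0.11  0.32 -0.17] then shift cm [ 4.63 19.43 -0.57] rows>= 4.0
turn first [0. 0. 0.] then shift cm [ 0.   6.8 -0. ] rows>= 2.0
turn first [0. 0. 0.] then shift cm [  0.  -10.8   0. ] rows>= 2.0
```

Emit:
apply_moves:
  increments:
    - [[1.5, 4, -0.2], [0, 0.3, 0], 8]
    - [[1.5, 5, -0.2], [0, 0, 0], 8]
    - [[1.5, 5, -0.2], [0, 0, 0], 8]
    - [[0, 3, 0], [0, 0, 0], 8]
    - [[0, 0, 0], [0, 0, 0], 8]

```text
t: 10.15
eef_pos: [506.5, 109.4, 94.0]
tcp_rot: [-1.573, -0.007, -3.042]
ft_force: [0.0, 0.1, 0.2]
opening: 0.473
```

Run:
```python
from h import *
plan(off(*LL,0,80),off(*LL,0,12),off(*LL,0,120))
```

```text
at 10.15 [506.5 109.4  94. ] [ -90.1   -0.4 -174.3] F [0.  0.1 0.2] open 0.473
turn first [0.11 0.   0.38] then shift cm [-0.25  1.4   0.06] rows>= 1.0
turn first [0. 0. 0.] then shift cm [ 0.   6.8 -0. ] rows>= 2.0
turn first [0. 0. 0.] then shift cm [  0.  -10.8   0. ] rows>= 2.0
```

Emit:
apply_moves:
  increments:
    - [[-0.2, 1, 0.1], [0, 0, 0], 8]
    - [[0, 0, 0], [0, 0, 0], 8]
    - [[0, 0, 0], [0, 0, 0], 8]
    - [[0, 2, 0], [0, 0, 0], 8]
    - [[0, 4.0, 0], [0, 0, 0], 8]

```text
t: 10.78
eef_pos: [512.3, 108.9, 27.5]
tcp_rot: [-1.573, 0.004, -3.042]
ft_force: [-0.1, 0.6, -1.0]
opening: 0.837
```

Run:
```python
from h import *
plan(off(*LL,0,12),off(*LL,0,120))
```

```text
at 10.78 [512.3 108.9  27.5] [ -90.1    0.2 -174.3] F [-0.1  0.6 -1. ] open 0.837
turn first [ 0.1  -0.   -0.24] then shift cm [ 0.33  1.55 -0.04] rows>= 1.0
turn first [0. 0. 0.] then shift cm [  0.  -10.8   0. ] rows>= 2.0
```

Emit:
apply_moves:
  increments:
    - [[0.3, 1.4, 0], [0, 0, 0], 8]
    - [[0, 0, 0], [0, 0, 0], 4]
    - [[0, 0, 0], [0, 0, 0], 4]
    - [[0, 0, 0], [0, 0, 0], 4]
    - [[0, 0, 0], [0, 0, 0], 4]

```text
t: 11.4
eef_pos: [510.4, 108.8, 14.7]
tcp_rot: [-1.573, 0.006, -3.042]
ft_force: [-0.3, 0.0, -2.3]
opening: 0.546
```

Emit:
apply_moves:
  increments:
    - [[0, 0, 0], [0, 0, 0], 4]
    - [[0, -3, 0], [0, 0, 0], 4]
    - [[0, -5, 0], [0, 0, 0], 4]
    - [[0, -3, 0], [0, 0, 0], 4]
    - [[0, 0, 0], [0, -10, 0], 4]

```text
t: 12.02
eef_pos: [509.3, 108.3, 128.0]
tcp_rot: [-1.572, 0.005, -2.864]
ft_force: [1.1, 0.5, -2.9]
opening: 0.544
```

Run:
```python
from h import *
plan(off(*LL,0,120))
```

```text
at 12.03 [509.3 108.3 128. ] [ -90.     0.3 -164.1] F [ 1.1  0.5 -2.9] open 0.544
turn first [ 0.07 10.17 -0.3 ] then shift cm [ 0.02  0.8  -0.07] rows>= 1.0
```

Emit:
apply_moves:
  increments:
    - [[0, 0, 0], [0, -10, 0], 4]
    - [[0, 0, 0], [0, -10, 0], 4]
    - [[0, 0, 0], [0, -10, 0], 4]
    - [[0, 0, 0], [0, -10, 0], 4]
    - [[0, 0, 0], [0, -10, 0], 4]

```text
t: 12.65
eef_pos: [508.5, 108.2, 128.8]
tcp_rot: [-1.567, 0.004, -1.962]
ft_force: [0.0, 0.5, -1.8]
opening: 0.548
```

Emit:
apply_moves:
  increments:
    - [[0, 0, 0], [0, -10, 0], 4]
    - [[0, 0, 0], [0, -10, 0], 4]
    - [[0, 0, 0], [0, -6, 0], 4]
    - [[0, 0, 0], [0, 0, 0], 4]
    - [[0, 0, 0], [0, 0, 0], 4]

```text
t: 13.28
eef_pos: [507.7, 108.0, 128.7]
tcp_rot: [-1.567, 0.002, -1.494]
ft_force: [-1.7, 0.0, -3.4]
opening: 0.542
```

```bash
cat >> h.py <<'E'
def dial(name):
    s=cam('side'); plan(); P=np.array(readout.state()['eef_pos']); Q=R.from_euler('xyz',readout.state()['tcp_rot'])
    c=proj(s,[P+Q.apply([-42,-19,0])])[0].astype(int); print(c)
    a=s['img'][c[1]-35:c[1]+35,c[0]-45:c[0]+45]
    cv2.imwrite('pics/'+name,cv2.resize(a,None,fx=6,fy=6,interpolation=cv2.INTER_CUBIC)[:,:,::-1])
E
python3 -c "
from h import *
dial('dL.png')"
```

```text
at 13.32 [507.6 108.  128.7] [-89.8   0.1 -85.6] F [ 0.4 -0.2 -2.5] open 0.545
[306 220]
```

View pics/dL.png

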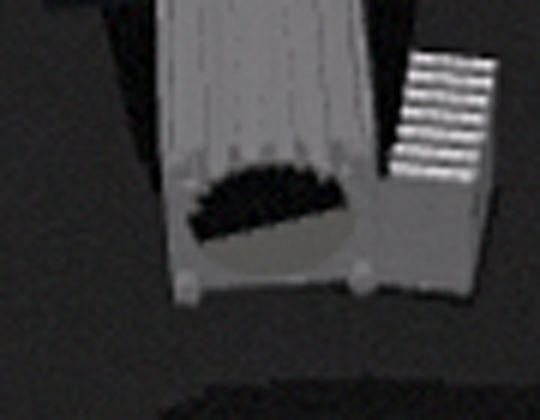

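L's half-moon fills the upper, finned side of the dial in the crop (black at about (265,205), white below), so it goes in the tray. The current turn suits the tray, with the long axis along y.

Run:
```python
from h import *
t=cam('top')
plan((580,-303,125,-90),(580,-303,18,-90))
q=proj(t,[[x,y,22] for x in(344.5,639.5) for y in(-244,-362)]).round(1).tolist(); print(q)
c=t['img'][130:270,400:500].copy()
for a,b in q: cv2.circle(c,(int(round(a))-400,int(round(b))-130),0,(255,0,0),1)
cv2.imwrite('pics/tray.png',cv2.resize(c,None,fx=4,fy=4,interpolation=0)[:,:,::-1])
```

```text
at 13.38 [507.7 108.  128.7] [-89.8   0.1 -85.6] F [ 0.1  0.4 -3.2] open 0.544
turn first [-0.23  4.42 -0.1 ] then shift cm [41.1   0.37  7.23] rows>= 7.0
turn first [0. 0. 0.] then shift cm [ 0.  10.7 -0. ] rows>= 2.0
[[424.9, 257.6], [472.8, 258.4], [422.8, 142.0], [468.6, 142.8]]
```

View pics/tray.png

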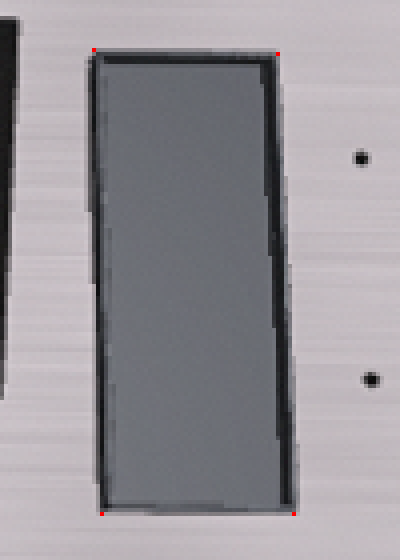

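The predicted tray corners (red) fall on the tray outline, so its centre is about (491,-302). Carrying L to the far slot.

Emit:
apply_moves:
  increments:
    - [[0, 0, 0], [0, 4.4, 0], 4]
    - [[5, 0, 0.9], [0, 0, 0], 4]
    - [[5, 0, 0.9], [0, 0, 0], 4]
    - [[5, 0, 0.9], [0, 0, 0], 4]
    - [[5, 0, 0.9], [0, 0, 0], 4]

```text
t: 14.0
eef_pos: [543.9, -94.6, 128.6]
tcp_rot: [-1.566, 0.002, -1.573]
ft_force: [1.3, 1.7, -2.5]
opening: 0.544
```

Emit:
apply_moves:
  increments:
    - [[5, 0, 0.9], [0, 0, 0], 4]
    - [[5, 0, 0.9], [0, 0, 0], 4]
    - [[5, 0, 0.9], [0, 0, 0], 4]
    - [[4, 0, 0.6], [0, 0, 0], 4]
    - [[0, 0, 0], [0, 0, 0], 4]

```text
t: 14.62
eef_pos: [576.2, -294.8, 127.6]
tcp_rot: [-1.566, 0.002, -1.583]
ft_force: [0.2, 1.0, -3.6]
opening: 0.546
```

Run:
```python
from h import *
plan((580,-302,100,-90),(580,-302,18,-90))
```

```text
at 14.62 [ 576.2 -294.8  127.6] [-89.7   0.1 -90.7] F [ 0.2  1.  -3.6] open 0.546
turn first [-0.28 -0.72 -0.11] then shift cm [0.72 2.76 0.38] rows>= 1.0
turn first [0. 0. 0.] then shift cm [ 0.   8.2 -0. ] rows>= 2.0
```

Emit:
apply_moves:
  increments:
    - [[0.7, 2, 0.3], [-0.3, -0.7, 0], 4]
    - [[0, 4, 0], [0, 0, 0], 4]
    - [[0, 3, 0], [0, 0, 0], 4]
    - [[0, 1, 0], [0, 0, 0], 4]
    - [[0, 0, 0], [0, 0, 0], 4]

```text
t: 15.25
eef_pos: [579.0, -298.5, 21.0]
tcp_rot: [-1.574, 0.004, -1.568]
ft_force: [-0.0, 0.0, -2.6]
opening: 0.545
```

Run:
```python
from h import *
plan((580,-302,17,-90))
```

```text
at 15.25 [ 579.  -298.5   21. ] [-90.2   0.2 -89.8] F [-0.   0.  -2.6] open 0.545
turn first [ 0.21  0.17 -0.22] then shift cm [0.35 0.4  0.1 ] rows>= 1.0
```

Emit:
apply_moves:
  increments:
    - [[0.3, 0.4, 0], [0, 0, 0], 4]
    - [[0, 0, 0], [0, 0, 0], 6.2]
    - [[0, 0, 0], [0, 0, 0], 6.2]
    - [[0, 0, 0], [0, 0, 0], 6.2]
    - [[0, -3, 0], [0, 0, 0], 6.2]

```text
t: 15.88
eef_pos: [579.8, -302.0, 49.3]
tcp_rot: [-1.572, 0.002, -1.567]
ft_force: [1.0, 1.0, 0.9]
opening: 0.654
```

Emit:
apply_moves:
  increments:
    - [[0, -4, 0], [0, 0, 0], 6.2]
    - [[0, -4, 0], [0, 0, 0], 6.2]
    - [[0, -1, 0], [0, 10, 0], 8]
    - [[0, 0, 0], [0, 10, 0], 8]
    - [[0, 0, 0], [0, 10, 0], 8]

```text
t: 16.5
eef_pos: [580.8, -302.9, 147.0]
tcp_rot: [-1.566, 0.001, -2.106]
ft_force: [-0.5, 0.7, -0.1]
opening: 0.831
```

```bash
cat >> h.py <<'E'
def rows(x,y,z,yw,n):
    s=readout.state(); P=np.array(s['eef_pos']); y0=np.degrees(s['tcp_rot'][2]); dy=(yw-y0+180)%360-180; d=(np.array([x,y,z])-P)/n/10
    for i in range(n):
        N=R.from_euler('xyz',[-90,0,y0+dy*i/n],degrees=True); print(N.inv().apply(d).round(1).tolist(),round(-dy/n,1))
E
python3 - <<'E'
from h import *
plan(); rows(*off(*ML,0,110),8)
E
```

```text
at 16.5 [ 580.8 -302.9  147. ] [-8.970e+01  1.000e-01 -1.207e+02] F [-0.5  0.7 -0.1] open 0.831
[-2.7, 0.5, -3.0] 8.5
[-2.3, 0.5, -3.3] 8.5
[-1.8, 0.5, -3.6] 8.5
[-1.2, 0.5, -3.9] 8.5
[-0.6, 0.5, -4.0] 8.5
[-0.0, 0.5, -4.0] 8.5
[0.6, 0.5, -4.0] 8.5
[1.2, 0.5, -3.9] 8.5
```

Emit:
apply_moves:
  increments:
    - [[-2.7, 0.5, -3.0], [0, 8.5, 0], 8]
    - [[-2.3, 0.5, -3.3], [0, 8.5, 0], 8]
    - [[-1.8, 0.5, -3.6], [0, 8.5, 0], 8]
    - [[-1.2, 0.5, -3.9], [0, 8.5, 0], 8]
    - [[-0.6, 0.5, -4.0], [0, 8.5, 0], 8]

```text
t: 17.12
eef_pos: [524.9, -106.0, 122.6]
tcp_rot: [-1.564, 0.008, -2.878]
ft_force: [0.8, 0.0, -1.1]
opening: 0.84
```

Emit:
apply_moves:
  increments:
    - [[0, 0.5, -4], [0, 8.5, 0], 8]
    - [[0.6, 0.5, -4], [0, 8.5, 0], 8]
    - [[1.2, 0.5, -3.9], [0, 8.5, 0], 8]
    - [[0, 0, 0], [0, 0, 0], 8]
    - [[0, 0, 0], [0, 0, 0], 8]

```text
t: 17.75
eef_pos: [492.8, 16.3, 108.3]
tcp_rot: [-1.569, 0.014, 2.948]
ft_force: [0.1, -0.1, 0.2]
opening: 0.842
```

Run:
```python
from h import *
plan(off(*ML,0,80),off(*ML,0,13)); t=cam('top'); s=cam('side')
find(s,['housing1_foot','housing1_center'])
c=np.hstack([cv2.resize(t['img'][130:250,360:480],(400,400),interpolation=2),cv2.resize(s['img'][90:250,230:390],(400,400),interpolation=2)])
cv2.imwrite('pics/c6.png',c[:,:,::-1])
```

```text
at 17.75 [492.8  16.3 108.3] [-89.9   0.8 168.9] F [ 0.1 -0.1  0.2] open 0.842
turn first [-0.13 -2.67 -0.82] then shift cm [0.35 2.83 0.94] rows>= 1.0
turn first [0. 0. 0.] then shift cm [ 0.   6.7 -0. ] rows>= 2.0
housing1_center 0.76 [ 497. -130.   28.] [315. 165.]
```

View pics/c6.png

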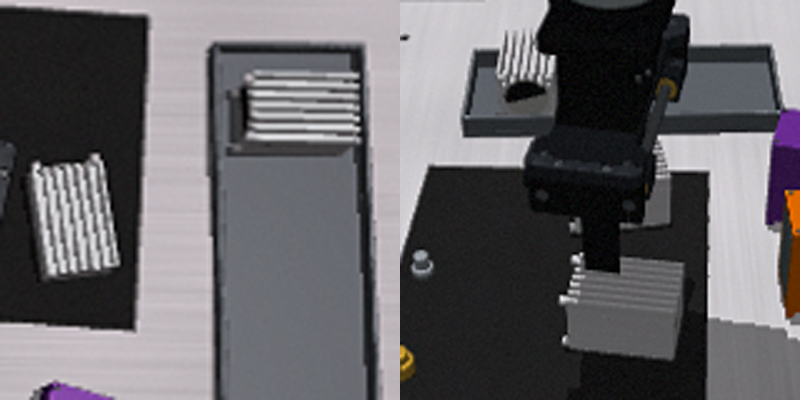

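L lies flat in the far slot of the tray ((300,105) in the left half), with its half-moon by the fins. Images viewed: 11 counting both c3 and c4. I keep the last one and read the remaining dials numerically.

Emit:
apply_moves:
  increments:
    - [[0.3, 2, 0.9], [0, -2.7, -0.8], 8]
    - [[0, 3, 0], [0, 0, 0], 8]
    - [[0, 3.5, 0], [0, 0, 0], 8]
    - [[0, 0.5, 0], [0, 0, 0], 8]
    - [[0, 0, 0], [0, 0, 0], 8]

```text
t: 18.58
eef_pos: [490.2, 3.7, 17.1]
tcp_rot: [-1.569, 0.003, 2.992]
ft_force: [0.7, 0.1, 0.0]
opening: 0.841
```

Run:
```python
from h import *
plan(off(*ML,0,13))
```

```text
at 18.57 [490.2   3.7  17.1] [-89.9   0.2 171.4] F [0.7 0.1 0. ] open 0.841
turn first [-0.13 -0.15 -0.16] then shift cm [ 0.27  0.41 -0.34] rows>= 1.0
```

Emit:
apply_moves:
  increments:
    - [[0.2, 0.3, -0.3], [0, 0, 0], 8]
    - [[0, 0, 0], [0, 0, 0], 4]
    - [[0, 0, 0], [0, 0, 0], 4]
    - [[0, 0, 0], [0, 0, 0], 4]
    - [[0, 0, 0], [0, 0, 0], 4]

```text
t: 19.2
eef_pos: [489.8, 7.1, 16.8]
tcp_rot: [-1.569, 0.007, 2.992]
ft_force: [-0.9, -0.3, -3.6]
opening: 0.545
```

Emit:
apply_moves:
  increments:
    - [[0, 0, 0], [0, 0, 0], 4]
    - [[0, -3, 0], [0, 0, 0], 4]
    - [[0, -5, 0], [0, 0, 0], 4]
    - [[0, -3, 0], [0, 0, 0], 4]
    - [[0, 0, 0], [0, -10, 0], 4]

```text
t: 19.82
eef_pos: [488.3, 7.4, 129.1]
tcp_rot: [-1.568, 0.003, -3.113]
ft_force: [0.0, 0.6, -2.5]
opening: 0.545
```

Emit:
apply_moves:
  increments:
    - [[0, 0, 0], [0, -10, 0], 4]
    - [[0, 0, 0], [0, -10, 0], 4]
    - [[0, 0, 0], [0, -10, 0], 4]
    - [[0, 0, 0], [0, -10, 0], 4]
    - [[0, 0, 0], [0, -10, 0], 4]

```text
t: 20.45
eef_pos: [487.1, 7.4, 128.8]
tcp_rot: [-1.568, -0.001, -2.211]
ft_force: [-0.5, 1.1, -2.4]
opening: 0.545
```

Emit:
apply_moves:
  increments:
    - [[0, 0, 0], [0, -10, 0], 4]
    - [[0, 0, 0], [0, -10, 0], 4]
    - [[0, 0, 0], [0, -9, 0], 4]
    - [[0, 0, 0], [0, -8, 0], 4]
    - [[0, 0, 0], [0, 0, 0], 4]

```text
t: 21.08
eef_pos: [485.7, 7.4, 127.6]
tcp_rot: [-1.573, -0.002, -1.544]
ft_force: [-0.7, 1.0, -2.9]
opening: 0.546
```

```bash
python3 -c "
from h import *
dial('dM.png')"
```

```text
at 21.12 [485.7   7.4 127.7] [-90.1  -0.1 -88.6] F [-0.1 -0.2 -3.2] open 0.547
[319 176]
```

View pics/dM.png

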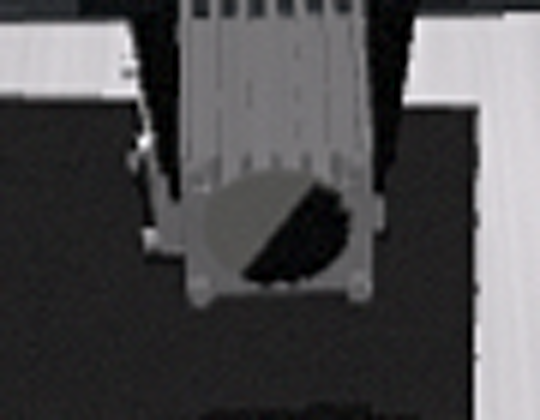

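M's dial has its boundary running from (320,182) to (248,278), with the black at the lower right. Corrected for foreshortening, that is about 30° to the plain side of an even split, so M stays on the mat. I lay it back down there.

Emit:
apply_moves:
  increments:
    - [[-3, 2, 0], [0, 0, 0], 4]
    - [[-1, 4, 0], [0, 0, 0], 4]
    - [[0, 3, 0], [0, 0, 0], 4]
    - [[0, 1, 0], [0, 0, 0], 4]
    - [[0, 0, 0], [0, 0, 0], 4]

```text
t: 21.75
eef_pos: [485.7, 48.1, 25.8]
tcp_rot: [-1.57, -0.002, -1.561]
ft_force: [0.5, 0.5, -1.9]
opening: 0.548
```

```bash
python3 -c "
from h import *
plan((486,48,16,-89))"
```

```text
at 21.75 [485.7  48.1  25.8] [-90.   -0.1 -89.4] F [ 0.5  0.5 -1.9] open 0.548
turn first [-0.03 -0.44  0.14] then shift cm [0.01 0.98 0.03] rows>= 1.0
```

Emit:
apply_moves:
  increments:
    - [[0, 0.7, 0], [0, 0, 0], 4]
    - [[0, 0.3, 0], [0, 0, 0], 4]
    - [[0, 0, 0], [0, 0, 0], 7]
    - [[0, 0, 0], [0, 0, 0], 7]
    - [[0, 0, 0], [0, 0, 0], 7]

```text
t: 22.38
eef_pos: [487.4, 47.6, 18.1]
tcp_rot: [-1.565, -0.003, -1.563]
ft_force: [-0.1, -0.4, -0.4]
opening: 0.729
```

Emit:
apply_moves:
  increments:
    - [[0, -4, 0], [0, 0, 0], 8]
    - [[0, -4, 0], [0, 0, 0], 8]
    - [[0, 0, 0], [0, 10, 0], 8]
    - [[0, 0, 0], [0, 10, 0], 8]
    - [[0, 0, 0], [0, 10, 0], 8]

```text
t: 23.0
eef_pos: [487.2, 47.9, 101.6]
tcp_rot: [-1.563, 0.001, -2.102]
ft_force: [-0.4, -0.4, -0.4]
opening: 0.84
```

Run:
```python
from h import *
plan(); rows(*off(*RL,0,90),5)
```

```text
at 23.0 [487.2  47.9 101.6] [-8.960e+01  1.000e-01 -1.204e+02] F [-0.4 -0.4 -0.4] open 0.84
[3.1, 0.2, 2.0] 10.1
[2.7, 0.2, 2.5] 10.1
[2.2, 0.2, 2.9] 10.1
[1.6, 0.2, 3.2] 10.1
[1.1, 0.2, 3.5] 10.1
```

Emit:
apply_moves:
  increments:
    - [[3.1, 0.2, 2.0], [0, 10, 0], 8]
    - [[2.7, 0.2, 2.5], [0, 10, 0], 8]
    - [[2.2, 0.2, 2.9], [0, 10, 0], 8]
    - [[1.6, 0.2, 3.2], [0, 10, 0], 8]
    - [[1.1, 0.2, 3.5], [0, 10, 0], 8]

```text
t: 23.62
eef_pos: [493.8, -137.8, 93.2]
tcp_rot: [-1.566, 0.009, -2.999]
ft_force: [0.1, 0.2, -0.1]
opening: 0.841
```

Run:
```python
from h import *
plan(off(*RL,0,80),off(*RL,0,13))
```

```text
at 23.62 [ 493.8 -137.8   93.2] [ -89.7    0.5 -171.8] F [ 0.1  0.2 -0.1] open 0.841
turn first [-0.26 -1.02 -0.54] then shift cm [-0.18  1.32 -0.35] rows>= 1.0
turn first [0. 0. 0.] then shift cm [-0.   6.7 -0. ] rows>= 2.0
```

Emit:
apply_moves:
  increments:
    - [[-0.2, 0.5, -0.5], [0, -1, -0.5], 8]
    - [[0, 3, 0], [0, 0, 0], 8]
    - [[0, 3.2, 0], [0, 0, 0], 8]
    - [[0, 0.7, 0], [0, 0, 0], 8]
    - [[0, 0, 0], [0, 0, 0], 8]

```text
t: 24.25
eef_pos: [495.8, -133.1, 18.4]
tcp_rot: [-1.565, 0.002, -2.98]
ft_force: [0.4, 0.5, 0.9]
opening: 0.84
```

Run:
```python
from h import *
plan(off(*RL,0,13))
```

```text
at 24.25 [ 495.8 -133.1   18.4] [-8.970e+01  1.000e-01 -1.707e+02] F [0.4 0.5 0.9] open 0.84
turn first [-0.31  0.1  -0.09] then shift cm [0.09 0.54 0.08] rows>= 1.0
```

Emit:
apply_moves:
  increments:
    - [[0, 0.5, 0], [0, 0, 0], 8]
    - [[0, 0, 0], [0, 0, 0], 4]
    - [[0, 0, 0], [0, 0, 0], 4]
    - [[0, 0, 0], [0, 0, 0], 4]
    - [[0, 0, 0], [0, 0, 0], 4]

```text
t: 24.88
eef_pos: [496.9, -133.1, 15.6]
tcp_rot: [-1.563, 0.005, -2.979]
ft_force: [0.9, -0.9, -2.6]
opening: 0.55
```

Emit:
apply_moves:
  increments:
    - [[0, 0, 0], [0, 0, 0], 4]
    - [[0, -3, 0], [0, 0, 0], 4]
    - [[0, -5, 0], [0, 0, 0], 4]
    - [[0, -3, 0], [0, 0, 0], 4]
    - [[0, 0, 0], [0, -10, 0], 4]

```text
t: 25.5
eef_pos: [495.4, -132.2, 127.8]
tcp_rot: [-1.565, 0.001, -2.801]
ft_force: [0.8, -0.1, -3.5]
opening: 0.546
```

Emit:
apply_moves:
  increments:
    - [[0, 0, 0], [0, -10, 0], 4]
    - [[0, 0, 0], [0, -10, 0], 4]
    - [[0, 0, 0], [0, -10, 0], 4]
    - [[0, 0, 0], [0, -10, 0], 4]
    - [[0, 0, 0], [0, -10, 0], 4]

```text
t: 26.12
eef_pos: [494.1, -131.8, 127.5]
tcp_rot: [-1.569, -0.004, -1.899]
ft_force: [-0.9, 0.4, -3.4]
opening: 0.545
```

Emit:
apply_moves:
  increments:
    - [[0, 0, 0], [0, -10, 0], 4]
    - [[0, 0, 0], [0, -8, 0], 4]
    - [[0, 0, 0], [0, 0, 0], 4]
    - [[0, 0, 0], [0, 0, 0], 4]
    - [[0, 0, 0], [0, 0, 0], 4]

```text
t: 26.75
eef_pos: [493.1, -131.5, 126.6]
tcp_rot: [-1.573, -0.004, -1.58]
ft_force: [0.8, -0.0, -3.0]
opening: 0.545
```

Run:
```python
from h import *
dial('dR.png')
a=cv2.imread('pics/dR.png'); t=cam('top'); print(find(t,['nut_center','plug_center']))
b=cv2.resize(t['img'][120:260,250:480],None,fx=2.35,fy=2.35)[:,:,::-1]
b=cv2.resize(b,(250,152)); pad=np.zeros((a.shape[0],250,3),np.uint8); pad[:152]=b
cv2.imwrite('pics/dR2.png',np.hstack([a,pad]))
```

```text
at 26.8 [ 493.1 -131.5  126.6] [-90.1  -0.2 -90.5] F [-0.6 -0.4 -2.5] open 0.545
[315 128]
nut_center 0.62 [652.  47.  14.] [311. 137.]
plug_center 0.56 [653. -58.  11.] [351. 137.]
None
```

View pics/dR2.png

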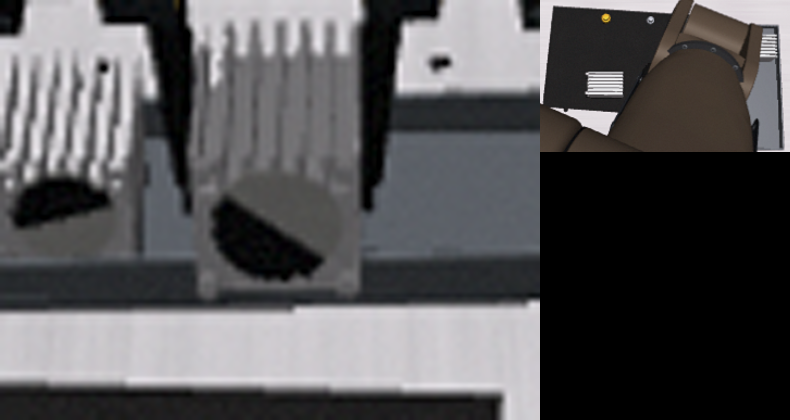

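R's black half is at the lower left ((255,240)), clearly on the plain side, so it stays on the mat. L in the tray (left, (65,215)) still shows black by its fins. In the inset M lies on the mat and nut and plug are in place.

Emit:
apply_moves:
  increments:
    - [[-2, 2, 0], [0, 0, 0], 4]
    - [[0, 4, 0], [0, 0, 0], 4]
    - [[0, 3, 0], [0, 0, 0], 4]
    - [[0, 1, 0], [0, 0, 0], 4]
    - [[0, 0, 0], [0, 0, 0], 4]

```text
t: 27.58
eef_pos: [494.7, -111.9, 25.3]
tcp_rot: [-1.569, -0.005, -1.58]
ft_force: [0.8, 0.1, -2.0]
opening: 0.545
```

```bash
python3 -c "
from h import *
plan((493,-112,16,-90))"
```

```text
at 27.57 [ 494.7 -111.9   25.3] [-89.9  -0.3 -90.5] F [ 0.8  0.1 -2. ] open 0.545
turn first [-0.1  -0.53  0.28] then shift cm [ 0.01  0.93 -0.17] rows>= 1.0
```

Emit:
apply_moves:
  increments:
    - [[0, 0.7, 0], [0, 0, 0], 4]
    - [[0, 0.2, 0], [0, 0, 0], 4]
    - [[0, 0, 0], [0, 0, 0], 7]
    - [[0, 0, 0], [0, 0, 0], 7]
    - [[0, 0, 0], [0, 0, 0], 7]

```text
t: 28.2
eef_pos: [496.4, -112.7, 18.8]
tcp_rot: [-1.564, -0.007, -1.581]
ft_force: [-0.5, 0.0, 0.2]
opening: 0.728
```

Emit:
apply_moves:
  increments:
    - [[0, -4, 0], [0, 0, 0], 7]
    - [[0, -5, 0], [0, 0, 0], 7]
    - [[0, -5, 0], [0, 0, 0], 7]
    - [[0, -5, 0], [0, 0, 0], 7]
    - [[0, 0, 0], [0, 0, 0], 7]

```text
t: 28.82
eef_pos: [495.0, -111.3, 215.3]
tcp_rot: [-1.563, -0.007, -1.581]
ft_force: [-0.7, 0.3, -0.8]
opening: 0.737
```

Emit:
apply_moves:
  increments:
    - [[5, 0, 3], [0, 0, 0], 7]
    - [[5, 0, 3], [0, 0, 0], 7]
    - [[5, 0, 3], [0, 0, 0], 7]
    - [[5, 0, 3], [0, 0, 0], 7]
    - [[0, 0, 0], [0, 0, 0], 7]

```text
t: 29.45
eef_pos: [614.9, -317.3, 212.6]
tcp_rot: [-1.567, -0.004, -1.579]
ft_force: [-0.6, 0.1, 0.1]
opening: 0.735
```

Run:
```python
from h import *
plan(); s=cam('side'); t=cam('top')
find(s,['housing1_foot','nut_center','plug_center'])
g=t['img'].max(2); 
for nm,(x,y) in dict(M=(487,48),R=(494,-112),L=(580,-302)).items():
    for p in (t,s):
        # bright area bounding box near expected spot, fins top at z=53
        u=proj(p,[[x,y,53]])[0].astype(int); o=(p['img'].max(2)>110).astype(np.uint8); 
        m=np.zeros_like(o); m[max(u[1]-25,0):u[1]+26,u[0]-28:u[0]+28]=o[max(u[1]-25,0):u[1]+26,u[0]-28:u[0]+28]; m=cv2.morphologyEx(m,3,np.ones((3,3)))
        n,l,st,c=cv2.connectedComponentsWithStats(m); k=1+st[1:,4].argmax(); print(nm,u,c[k].round(),st[k],ray(p,c[k],53).round())
```

```text
at 29.45 [ 614.9 -317.3  212.6] [-89.8  -0.3 -90.5] F [-0.6  0.1  0.1] open 0.735
housing1_foot 0.63 [495. -68.  27.] [316. 185.]
nut_center 0.72 [652.  49.   9.] [230. 235.]
plug_center 0.64 [656. -56.  13.] [236. 195.]
M [307 196] [319. 190.] [286 173  49  43 842] [504.  21.  53.]
M [319 216] [319. 219.] [305 200  31  38 980] [487.  54.  53.]
R [372 194] [359. 211.] [344 197  39  23 562] [452. -80.  53.]
R [316 160] [316. 157.] [ 288  144   56   34 1206] [ 495. -125.   53.]
L [449 161] [430. 143.] [421 136  26  40 192] [ 627. -255.   53.]
L [280 110] [278. 102.] [ 252   85   56   51 1693] [ 587. -343.   53.]
```

```bash
python3 -c "
from h import *
print(env.job_done())"
```

```text
the job is handed in; nothing more can be done
None
```

The job is handed in at about 29.5 s of the 72 s allowed: all three housings lie on their sides, with the left one in the tray and the other two on the mat.

- **Tipping:** I drew each housing over towards the robot. The feet then faced away from both cameras, so I lifted each one, turned its foot to the side camera and read the dial.
- **Left housing:** The half-moon is on the finned side, so it lies in the far slot of the grey tray.
- **Middle and right housings:** The half-moons are on the plain side, roughly 30° and 50° past an even split. Both were laid back on the mat, on their covers with fins up.

**Last checks:**
- The nut and plug read within about 4 mm of their first positions.
- The right housing's foot was found where a lying housing should have it.
- The gripper was clear above the tray, with about zero force.
- My final top-view measurement did not match the expected positions, so I set it aside. I put this down to the arm being in view and a rough brightness threshold.
- I had used all 12 picture views, so I did not look at a final picture. The tray housing was last seen in place while I read the third dial, and the middle one while the right was still in the gripper. For the right one I have only the numbers.

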